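Steady the spring tester's pointer in its gate

ROBOT

A 6-joint arm with a two-finger parallel gripper is mounted at the origin on the work surface. World frame = base frame: x ahead of the robot, y to its left, z up, the work surface at z = 0. Lengths are in mm, angles in rad, forces in N, time in s.
With the tool pointing down it reaches from about 400 to 925 mm from the base axis. Payload 12.5 kg.
Tool frame: the origin (TCP) lies midway between the tips of the shut fingers; the grasp point (between the pads) lies 19 mm behind it; z points along the fingers, y is the line along which they close (so a half turn about z gives the same grasp; the last joint's range is limited). The gripper opens to 95 mm and grips with 3 to 60 N. Pads are 20 mm wide; open, the fingers measure 119 mm over their backs; the gripper's body (75 mm by 180 mm) begins 59 mm behind the grasp point.
Start: joints at [-1.257, 0.491, 1.559, -0, 1.092, -0.106], TCP at [254.76, -570.74, 214.661] pointing down, gripper open.
Joint ranges: [-3.1, 3.1], [-0.84, 2.19], [0.05, 2.79], [-1.13, 4.28], [0.06, 2.93], [-2.69, 2.69]. Speed limits (rad/s): [2.22, 2.22, 2.79, 3.14, 3.14, 3.14].

INTERFACE

Orientations are given as [roll, pitch, yaw] about the fixed x, y, z axes, in that order (R = Rz(yaw) Ry(pitch) Rx(roll)).
In Python, from cell import env gives the robot as it stands.
- The arm moves only by the shell command python3 -m inch 'ROWS'. ROWS is JSON, a list of rows, each a list of 7 numbers: the turn, a rotation vector about the tool's x, y, z in rad, then the shift along the tool's x, y, z in cm, then the closure, from -1 (fully open) to 1 (shut). A call has 1 to 20 rows; each row shifts and turns the commanded pose from where the row before left it, along the tool's axes as they then stand; what a row does not reach is not made up. A row lasts 1/8 s, in which the tool goes at most 62.5 mm and 10.7 degrees, less where a joint would pass 70% of its speed; a pose out of reach is approached as far as the arm can. A call with a gripper value outside its range is refused whole. The fingers move at their own pace and stop on an object; the grip force is fixed at half the most. Time passes only in rows, so rows that do not move let the fingers close. It gives the time, the measured TCP pose, the force, the opening and the grip force at its end, in the units of the state.
- env.state(): the state, without advancing time (a new reading comes with each control period).
- env.read_camera(name): name is "scene" or "side" or "wrist"; returns a dict with "img" (420x560x3 uint8, red, green, blue), "depth" (420x560 float32, mm along the optical axis (not along the pixel's ray), 0 where there is no reading), "fx", "fy", "cx", "cy" (pixels), "position" and "orientation" of the camera in the world. Camera axes: x right, y down, z forward; pixel columns grow to the right and rows downward; lengths in mm; the calibration is good to about 2 mm. A picture is of the moment at which its call begins.
- env.job_done(): hands the job in; it is judged then, once.
Trained networks look in a picture, given as the dict that the camera call returned (one of the last four; its "shot" number tells which), for a name from the list of things; names that differ only in an ending like _2 or _b are one class to them, and where a whole thing is asked for, a point or a joint stands for the part that bears it (a point fixed in the world has none). Each returns a list of dicts, best first, with "score" (0 to 1); they miss things now and then, are a little off and sometimes report something else, mostly with a low value. They report only what shows in the picture. A call takes as long as a camera call.
- env.find_in(picture, target): "centre" ([x, y, z] in mm, in the coordinates of the camera as it stood for that picture, good to about 4 mm: the middle of the surface that is visible of it).
- env.trace(picture, target): "mask" (420x560 bool, what is visible of it).
The state is a dict: "t": time; "joints": joint angles; "qvel": joint speeds; "tau": joint torques, N m; "eef_pos": TCP position; "tcp_rot": TCP orientation; "ft_force": force on the tool from outside, world axes, zero at the start; "moment": the same for the moment, N m; "opening": opening from 0.0 (shut) to 1.0 (fully open); "grip_force": force on a finger pad.
Only numpy, scipy, OpenCV 4.12 (cv2) and the standard library are available. Lean on these libraries where they do the work, as an engineer would, in place of code of your own. Each camera call takes 0.05 s, during which the arm holds its last target. There are 200 camera calls.

TASK

On the bench spring tester, take the wooden handle and, through the spring, lift the weighted rocker off its rest until the pointer tip stands between the two prongs of the brass set hand. Keep it there for at least 7 seconds although the top-heavy rocker wants to fall away to either side, then lower it gently back onto the rest it started from and let go. Never let the rocker bang on a stop, touch neither the rocker with its weights and pointer nor the set hand, and leave the tin, spool, tape and cup around it alone.

Things in the scene. Friction and masses are not known exactly. Their poses are not given: they have to be found in the camera images.
- stand: Fixed green-grey stand, base 170 x 300 x 16 mm. Origin on the bench under its column; z up, y along the rocker, x along the horizontal pivot axis, which is 140 mm above the bench. Place and yaw (within 0.3 rad) vary. Column, white scale and rocker fill x from -22 to +70 mm of its frame; the handle is on the -x side, towards the robot.
- hub (a point): Steel rocker, its bar 360 mm along y, 50 mm to +x of the stand's origin; a 56 mm round weight 170 mm out on each side, an upright pointer, a 40 mm bob 60-90 mm up on it. This point: on the pivot axis over the stand's origin, frame the rocker's. Nominal: 2.4 kg, inertia about the pivot 0.052 kg m2; top-heavy: gravity tips it on with 0.26 N m per rad of tilt. All three vary together, x 0.85 to 1.2.
- rocker (a joint): Tilt of the rocker, rad: 0 = bar level, pointer upright; positive = pointer leaning to the stand's -y, the bar's +y end up. Rubber-capped stops at -0.3 and +0.3. It starts at rest on the -0.3 stop (pointer leaning to +y), the rest it must return to. Pivot friction is low: 0.004 N m per rad/s.
- handle (a joint): Spring wind-up, rad: hand lever's tilt minus rocker. The lever (0.25 kg, balanced) turns on the same axis and drives the rocker only through a torsion spring, 0.17 N m/rad, damping 0.008 N m s/rad, relaxed at 0 (the start), limits +-0.9. Gravity beats the spring: with the lever held still the rocker topples away (time constant 0.7 to 1 s), so the lever must keep moving to catch it.
- grip (a point): Where to take the hand lever: on the axis of its round wooden grip, 22 mm across, 85 mm long along the stand's x (x = -129 to -44 mm in the stand's frame; this point at -100 mm), 120 mm from the pivot axis, straight above it at lever tilt 0 (lever lies behind the pointer). It moves on a circle of 120 mm radius. Pinched from above, fingers closing along the stand's y, it can turn in the fingers.
- set_hand (a joint): Tilt of the brass set hand in rad, same zero and sense as rocker: the reading to be kept. Different each time, between -0.1 and 0.14; held by friction, must not be moved.
- gate (a point): Middle between the two prongs of the set hand's fork (30 mm clear, 150 mm above the pivot, in the rocker's plane). The pointer tip passes freely through the prongs.
- pointer_tip (a point): Upper end of the pointer rod (8 mm thick), 150 mm from the pivot axis, in the rocker's plane.
- tin: Sheet-metal tin with lid, 100 x 150 x 73 mm; origin under its middle. A bystander, to be left alone.
- spool: Thread spool, 48 mm across, 60 mm high; origin under its middle. A bystander, to be left alone.
- tape: Ring of tape, 90 mm across, 24 mm high; origin under its middle. A bystander, to be left alone.
- cup: Grey cup, 80 mm across, 100 mm high; origin under its middle. A bystander, to be left alone.

How it is judged:
By the outcome, as a careful person would: the job done as asked, in the order asked, and still so for the second after the job is handed in, with the robot touching nothing.
It also fails if it takes over 72 s, if anything falls off the work surface, if the arm or the gripper's body presses on something with over 40 N, if the wrist force passes 120 N, or if a joint passes its speed limit or range.

## Working session

There is one attempt and no reset: what is moved stays moved. The work goes in short steps, Python scripts to look and compute and a shell command to move; the robot and the scene stay as the last step left them, time stands still between calls to the robot, and variables do not carry over. Pictures are saved under pics/ and viewed, at most 10 in all, crops included, and the job is handed in when it is done.

```bash
mkdir -p pics; ls; cat > h.py <<'E'
from cell import env
import numpy as np, cv2
from scipy.spatial.transform import Rotation as Ro
def Rc(c):
    o=np.array(c["orientation"],float)
    return o if o.shape==(3,3) else (Ro.from_euler('xyz',o).as_matrix() if o.size==3 else Ro.from_quat(o).as_matrix())
def w(c,p): return Rc(c)@np.array(p)+np.array(c["position"])
def cloud(c):
    d=c["depth"]; v,u=np.mgrid[0:420,0:560]
    P=np.stack([(u-c["cx"])/c["fx"]*d,(v-c["cy"])/c["fy"]*d,d],-1)
    return P@Rc(c).T+np.array(c["position"])
E
python3 - <<'E'
from h import *
print(env.state())
for n in ["scene","side"]:
    c=env.read_camera(n); cv2.imwrite(f"pics/{n}0.png",c["img"][:,:,::-1]); np.save(f"{n}0.npy",c,allow_pickle=True)
    print(n,c["position"],c["orientation"],c["fx"])
    for t in ["stand","hub","grip","gate","pointer_tip"]:
        r=env.find_in(c,t)
        print(t,[(round(q["score"],2),np.round(w(c,q["centre"]),1)) for q in r[:2]])
print(env.state()["t"])
E
```

```text
pics
{'t': 0.0, 'joints': array([-1.25660247e+00,  4.91562892e-01,  1.55944817e+00,  1.11702599e-05,
        1.09170386e+00, -1.05591268e-01]), 'qvel': array([-2.34971458e-04,  8.69032450e-04,  5.49205037e-04,  1.80167322e-03,
        1.48841324e-03, -3.40210734e-05]), 'tau': array([ 1.35506518e-03, -6.12646079e+01, -2.58183628e+01,  6.92707859e-02,
        4.80616477e-02, -8.45366981e-05]), 'eef_pos': array([ 254.6799938 , -570.48928546,  214.06012223]), 'tcp_rot': array([-3.14047768e+00, -1.28133422e-04,  4.19779895e-01]), 'ft_force': array([ 0.10168221, -0.87500218,  0.63552398]), 'moment': array([0.00252539, 0.04230669, 0.04902798]), 'grip_force': 0.0, 'opening': 0.9993756405503829}
scene [1075.62926336  879.65598987 1212.27911045] [-2.35733463 -0.01788477  2.63722299] 533.1728471993329
stand [(0.76, array([636. , 109. ,  57.5]))]
hub [(0.9, array([641.6, 112.8, 173. ]))]
grip [(0.91, array([532.9, 114.8, 256.2])), (0.61, array([642.6, 108.3, 173. ]))]
gate [(0.61, array([635.4,  89.1, 287.6]))]
pointer_tip [(0.94, array([641.8, 112.3, 177.7]))]
side [  252.71216346 -1117.5759818   1378.12653283] [-2.37475116e+00  1.76089154e-03 -2.69607822e-01] 525.5254223838655
stand [(0.67, array([604.5,  56.5,  23.5]))]
hub [(0.77, array([629.5,  82.2, 191.9]))]
grip [(0.93, array([548.5, 102.6, 251.4]))]
gate [(0.77, array([633.9,  76.4, 287.1]))]
pointer_tip [(0.57, array([630.1,  77.9, 188.6]))]
0.6
```

View pics/scene0.png

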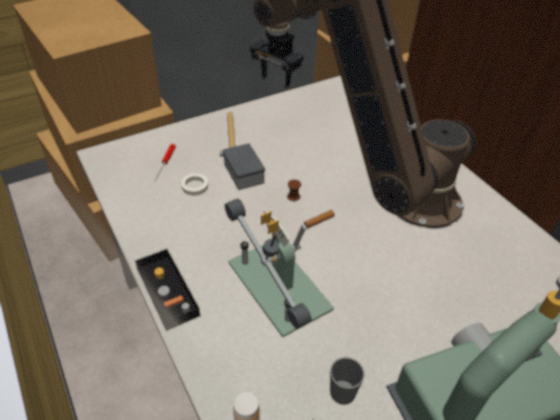

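View pics/side0.png

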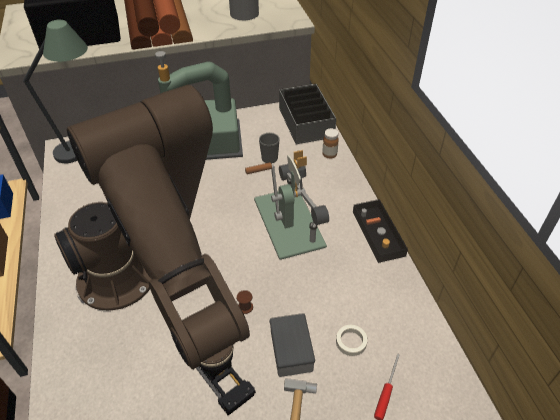

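```bash
python3 - <<'E'
from h import *
for n in ["scene","side"]:
    c=np.load(n+"0.npy",allow_pickle=True).item()
    P=cloud(c); hsv=cv2.cvtColor(c["img"],cv2.COLOR_RGB2HSV)
    g=(hsv[...,0]>50)&(hsv[...,0]<95)&(hsv[...,1]>40)&(abs(P[...,2]-16)<8)&(np.hypot(P[...,0]-630,P[...,1]-90)<230)
    q=P[g][:,:2].astype(np.float32); print(n,len(q),P[g][:,2].mean(),cv2.minAreaRect(q))
    # high things
    m=(P[...,2]>30)&(np.hypot(P[...,0]-630,P[...,1]-90)<230)
    dark=m&(hsv[...,2]<90)
    k,l,s,ce=cv2.connectedComponentsWithStats(dark.astype(np.uint8))
    for i in range(1,k):
        if s[i,4]>40: print(s[i],np.round(np.median(P[l==i],0),1),P[l==i].min(0).round(),P[l==i].max(0).round())
c=np.load("scene0.npy",allow_pickle=True).item()["img"][180:350,200:370,::-1]
d=np.load("side0.npy",allow_pickle=True).item()["img"][140:265,230:340,::-1]
a=cv2.resize(c,(400,400),interpolation=2);b=cv2.resize(d,(400,455),interpolation=2)[:400]
cv2.imwrite("pics/crop.png",np.hstack([a,b]))
E
```

```text
scene 10 20.160825398440533 ((719.122314453125, 100.17471313476562), (146.59619140625, 253.24232482910156), 54.781883239746094)
[225 204  20  16 205] [663.6 -59.6 201. ] [635. -95. 173.] [674. -49. 219.]
[295 229   9  19  53] [555.6 101.4 199.7] [552.  89. 149.] [559. 119. 247.]
[269 234  10  13  75] [641.3 114.2 231.7] [609.  81. 205.] [647. 130. 284.]
[241 242   7  19  87] [652.2 -23.7  78.9] [643. -40.  31.] [660. -17.  99.]
[263 247  31  40 538] [602.9 113.  112.9] [574.  52.  31.] [663. 130. 229.]
[187 288  12  26  56] [839.2  63.6  37.4] [837.  -2.  31.] [859.  74.  46.]
[285 300  27  29 358] [646.5 257.6  99.7] [615. 191.  30.] [657. 276. 119.]
side 0 nan ((0.0, 0.0), (0.0, 0.0), 0.0)
[279 165  17  29 205] [618.7 222.4 113.7] [604.  68.  66.] [648. 268. 238.]
[298 166   8  23  86] [645.7  92.8 221.5] [618.  29. 156.] [661. 117. 247.]
[275 187  19  39 355] [580.8  50.   94.5] [545.  40.  31.] [607. 112. 179.]
[300 193  29  48 379] [646.1 -81.3 196.8] [ 631. -109.   31.] [674.  76. 225.]
[354 204   9  18  55] [836.8  36.9  38.9] [833.  -9.  30.] [859.  74.  47.]<stdin>:6: RuntimeWarning: Mean of empty slice.
  ret = ret.dtype.type(ret / rcount)
```

View pics/crop.png

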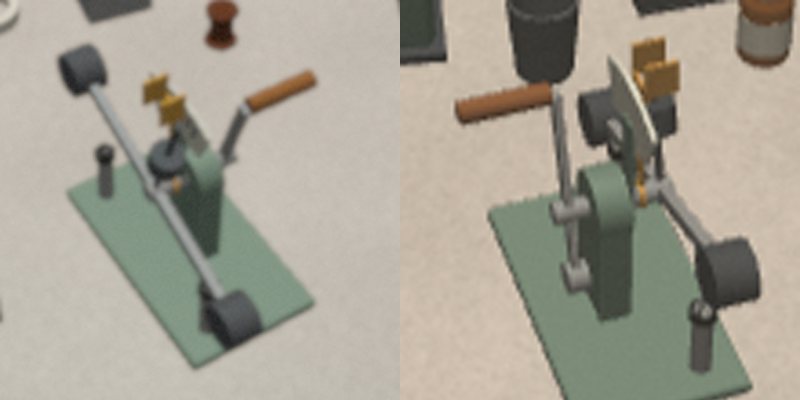

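```bash
python3 - <<'E'
from h import *
for n in ["scene","side"]:
    c=np.load(n+"0.npy",allow_pickle=True).item()
    P=cloud(c); hsv=cv2.cvtColor(c["img"],cv2.COLOR_RGB2HSV)
    px=(265,300) if n=="scene" else (275,235)
    print(n,hsv[px[1],px[0]],P[px[1],px[0]].round())
    near=np.hypot(P[...,0]-630,P[...,1]-90)<230
    g=(hsv[...,0]>45)&(hsv[...,0]<95)&(hsv[...,1]>35)&(hsv[...,2]>60)&near&(P[...,2]<45)
    k,l,s,ce=cv2.connectedComponentsWithStats(g.astype(np.uint8)); i=1+s[1:,4].argmax()
    v,u=np.nonzero(l==i); R=Rc(c);
    d=np.stack([(u-c["cx"])/c["fx"],(v-c["cy"])/c["fy"],np.ones(len(u))],1)@R.T; o=np.array(c["position"])
    q=(o+d*((16-o[2])/d[:,2])[:,None])[:,:2].astype(np.float32)
    r=cv2.minAreaRect(q); print("base",len(q),r,"z",np.median(P[l==i][:,2]),"\n",cv2.boxPoints(r).round())
    h=(hsv[...,0]<22)&(hsv[...,1]>90)&near&(P[...,2]>225)&(P[...,0]<610)
    k,l,s,ce=cv2.connectedComponentsWithStats(h.astype(np.uint8)); i=1+s[1:,4].argmax()
    m=l==i; Q=P[m]; v,u=np.nonzero(m)
    # intersect the axis plane z=254.6: use pixels' mid line
    d=np.stack([(u-c["cx"])/c["fx"],(v-c["cy"])/c["fy"],np.ones(len(u))],1)@R.T
    q=(o+d*((254.6-o[2])/d[:,2])[:,None])[:,:2].astype(np.float32)
    r=cv2.minAreaRect(q); print("grip",len(q),r,"z",np.median(Q[:,2]),"\n",cv2.boxPoints(r).round(1))
E
```

```text
scene [ 66  32 151] [661. 117.  15.]
base 51 ((564.61669921875, 103.09757995605469), (46.50825881958008, 23.696802139282227), 25.808202743530273) z 20.115016469990223 
 [[539. 104.]
 [549.  82.]
 [591. 103.]
 [580. 124.]]
grip 188 ((502.8139953613281, 111.43560028076172), (85.3534164428711, 20.579483032226562), 2.995746374130249) z 261.8174157800936 
 [[459.7 119.5]
 [460.7  98.9]
 [546.  103.4]
 [544.9 123.9]]
side [ 54  36 140] [535.  23.  20.]
base 1565 ((599.0328979492188, 76.93384552001953), (168.66197204589844, 298.484619140625), 2.8518288135528564) z 17.815657122874427 
 [[507. 222.]
 [522. -76.]
 [691. -68.]
 [676. 230.]]
grip 159 ((508.2197265625, 115.76390838623047), (86.7635498046875, 29.71293067932129), 3.5879223346710205) z 263.37751721516906 
 [[464.  127.9]
 [465.9  98.2]
 [552.4 103.7]
 [550.6 133.3]]
```

```bash
cat >> h.py <<'E'
YAW=0.051; O=np.array([594.,80.,0.]); RS=Ro.from_euler('z',YAW).as_matrix()
def proj(c,L):  # local stand points -> pixels
    X=(np.atleast_2d(L)@RS.T+O-np.array(c["position"]))@Rc(c)
    return np.stack([c["fx"]*X[:,0]/X[:,2]+c["cx"],c["fy"]*X[:,1]/X[:,2]+c["cy"]],1)
def plane(c,uv,x): # pixels -> local on plane x
    uv=np.atleast_2d(uv).astype(float)
    d=np.stack([(uv[:,0]-c["cx"])/c["fx"],(uv[:,1]-c["cy"])/c["fy"],np.ones(len(uv))],1)@Rc(c).T@RS
    o=RS.T@(np.array(c["position"])-O)
    return o+d*((x-o[0])/d[:,0])[:,None]
E
python3 - <<'E'
from h import *
for n in ["scene","side"]:
    c=env.read_camera(n); r=env.trace(c,"hub"); s=env.trace(c,"set_hand"); 
    print(n,[(q["score"],q["mask"].sum()) for q in r],[(q["score"],q["mask"].sum()) for q in s])
    c["hub"]=r[0]["mask"]; c["set"]=s[0]["mask"] if s else None
    np.save(n+"1.npy",c,allow_pickle=True)
    hsv=cv2.cvtColor(c["img"],cv2.COLOR_RGB2HSV); P=(cloud(c)-O)@RS
    b=(hsv[...,0]>12)&(hsv[...,0]<30)&(hsv[...,1]>120)&(np.hypot(P[...,0]-50,P[...,1])<90)&(P[...,2]>180)
    k,l,st,ce=cv2.connectedComponentsWithStats(b.astype(np.uint8))
    for i in range(1,k):
        if st[i,4]>8: print("brass",st[i],ce[i].round(1),plane(c,ce[i],50).round(1),np.median(P[l==i],0).round(1))
    d=c["hub"]&(hsv[...,2]<95)
    k,l,st,ce=cv2.connectedComponentsWithStats(d.astype(np.uint8))
    for i in range(1,k):
        if st[i,4]>20: print("dark",st[i],ce[i].round(1),plane(c,ce[i],50).round(1),np.median(P[l==i],0).round(1))
    print(proj(c,[[50,0,140],[50,-162.4,190.2],[50,162.4,89.8],[0,0,140]]).round(1))
    g=(hsv[...,0]>40)&(hsv[...,0]<95)&(hsv[...,1]>22)&(np.hypot(P[...,0],P[...,1])<190)&(abs(P[...,2]-16)<14)
    k,l,st,ce=cv2.connectedComponentsWithStats(cv2.morphologyEx(g.astype(np.uint8),2,np.ones((3,3)))); i=1+st[1:,4].argmax()
    v,u=np.nonzero(l==i); R=Rc(c); o=np.array(c["position"])
    dd=np.stack([(u-c["cx"])/c["fx"],(v-c["cy"])/c["fy"],np.ones(len(u))],1)@R.T
    print("base",cv2.minAreaRect((o+dd*((16-o[2])/dd[:,2])[:,None])[:,:2].astype(np.float32)))
c=np.load("scene1.npy",allow_pickle=True).item(); im=c["img"].copy(); im[c["hub"],0]=255; im[c["set"],2]=255
cv2.imwrite("pics/m.png",cv2.resize(im[180:350,200:370,::-1],(600,600),interpolation=0))
E
```

```text
scene [(0.97, np.int64(2157)), (0.25, np.int64(242))] [(0.56, np.int64(215))]
brass [262 213  16  20 169] [269.7 222.2] [[ 50.   21.5 300.4]] [ 41.8  22.5 286.2]
dark [225 201  20  19 246] [234.4 210.3] [[  50.  -161.8  185.6]] [  59.6 -144.2  203.7]
dark [294 228  10  21  68] [298.5 237.4] [[ 50.  140.8 358.1]] [-37.2  23.  200.9]
dark [263 234  15  25 175] [270.8 247.6] [[ 50.   28.7 216.3]] [ 52.6  34.9 221.6]
dark [286 299  25  29 390] [297.7 315.4] [[ 50.  161.   87.5]] [ 58.3 174.1 105.6]
[[264.7 259.9]
 [234.2 209. ]
 [298.  315.3]
 [280.8 252.4]]
base ((641.6046142578125, 89.18054962158203), (90.84715270996094, 298.5137939453125), 1.862857460975647)
side [(0.78, np.int64(1009))] [(0.51, np.int64(170))]
brass [294 151  12  17 147] [299.3 158.6] [[ 50.   27.1 266.4]] [ 40.5  -7.3 287.8]
dark [279 165  12  15 129] [284.1 171.8] [[ 50.  183.3  74.7]] [ 37.4 149.1 107.2]
dark [298 166   8  11  63] [301.5 170.7] [[ 50.   4. 234.]] [ 52.9  11.5 226.6]
dark [299 193  30  32 289] [318.2 213.3] [[  50.  -152.7  190.6]] [  45.1 -172.5  206. ]
[[301.3 192.2]
 [319.4 215.6]
 [285.9 172.4]
 [287.2 195.6]]
base ((598.918701171875, 78.02462768554688), (168.89537048339844, 302.28485107421875), 3.1471164226531982)
```

View pics/m.png

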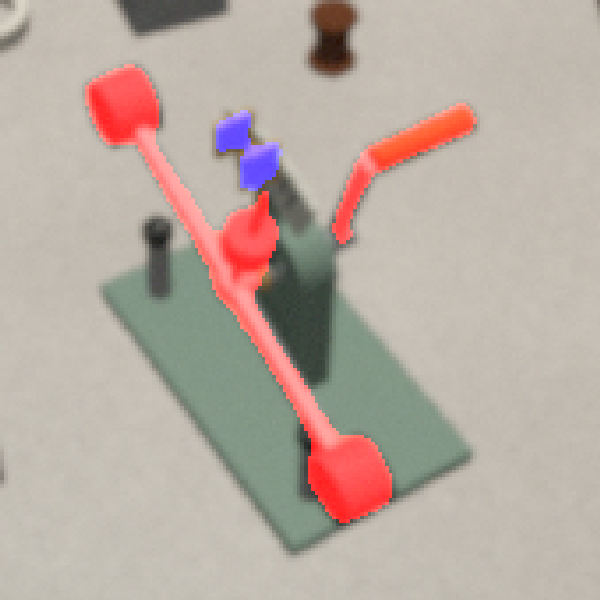

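```bash
python3 - <<'E'
from h import *
C=[np.load(n+"1.npy",allow_pickle=True).item() for n in ["scene","side"]]
def ray(c,uv):
    d=np.array([(uv[0]-c["cx"])/c["fx"],(uv[1]-c["cy"])/c["fy"],1])@Rc(c).T@RS
    return RS.T@(np.array(c["position"])-O),d/np.linalg.norm(d)
def tri(a,b):
    A=0;B=0
    for o,d in (ray(C[0],a),ray(C[1],b)):
        M=np.eye(3)-np.outer(d,d); A=A+M; B=B+M@o
    x=np.linalg.solve(A,B); return x.round(1),[round(np.linalg.norm((np.eye(3)-np.outer(d,d))@(x-o)),1) for o,d in (ray(C[0],a),ray(C[1],b))]
print(tri((269.7,222.2),(299.3,158.6)),tri((266,217.4),(301.5,161.2)),tri((273.4,227),(298.1,155.1)))
for a in (-.1,0,.1): print(a,[proj(c,[[50,-r*np.sin(a),140+r*np.cos(a)] for r in(150,)]).round(1) for c in C])
print(proj(C[0],[[50,44.3,283.3]]))
for c in C:
    v,u=np.nonzero(c["set"]); print(u.mean(),v.mean(),u.min(),u.max(),v.min(),v.max())
E
```

```text
(array([ 42.2,   8. , 284.5]), [np.float64(0.6), np.float64(0.6)]) (array([ 43.2,  -8.5, 287.1]), [np.float64(1.0), np.float64(1.0)]) (array([ 43.7,  25.9, 284.3]), [np.float64(1.4), np.float64(1.4)])
-0.1 [array([[268.2, 223.8]]), array([[300.7, 155.6]])]
0 [array([[265. , 219.8]]), array([[302.3, 158.3]])]
0.1 [array([[261.9, 216.2]]), array([[303.9, 161.5]])]
[[274.59805956 233.13207356]]
269.8279069767442 222.1627906976744 261 279 211 233
299.5705882352941 158.50588235294117 294 306 150 166
```

```bash
cat >> h.py <<'E'
_T=None
def theta(c):
    """rocker tilt: turn the start picture's rocker pixels about the pivot, best colour match in c"""
    global _T
    if _T is None:
        t=np.load("scene1.npy",allow_pickle=True).item(); m=t["hub"].copy(); v,u=np.nonzero(m)
        m[v[(u>288)&(v<262)],u[(u>288)&(v<262)]]=False
        m=cv2.dilate(m.astype(np.uint8),np.ones((3,3)))>0
        m[235:262,255:288]=False; m[:,225:255][225:]&=True
        v,u=np.nonzero(m); _T=(plane(t,np.stack([u,v],1),50)-[0,0,140],cv2.GaussianBlur(t["img"],(3,3),0)[v,u].astype(float))
    L,col=_T; im=cv2.GaussianBlur(c["img"],(3,3),0).astype(np.float32)
    def cost(th):
        a=th+.3; C,S=np.cos(a),np.sin(a)
        q=np.stack([L[:,0],L[:,1]*C-L[:,2]*S,L[:,1]*S+L[:,2]*C+140],1)
        uv=proj(c,q).astype(np.float32)
        s=cv2.remap(im,uv[:,:1],uv[:,1:],1)[:,0]
        return np.minimum(abs(s-col),60).mean()
    g=np.arange(-.34,.345,.01); f=[cost(x) for x in g]; i=int(np.argmin(f))
    g=np.arange(g[i]-.015,g[i]+.0151,.001); f=np.array([cost(x) for x in g]); i=int(f.argmin())
    w_=np.polyfit(g-g[i],f,2) ; x=-w_[1]/(2*w_[0]) if w_[0]>0 else 0
    return g[i]+np.clip(x,-.01,.01), f.min()
E
python3 -m inch '[[0,0,0.185,0,0,-4.3,-1],[0,0,0.184,0,0,-4.3,-1],[0,0,0,1.943,-4.771,0,-1],[0,0,0,1.943,-4.771,0,-1],[0,0,0,1.943,-4.771,0,-1],[0,0,0,1.943,-4.771,0,-1],[0,0,0,1.943,-4.771,0,-1],[0,0,0,1.943,-4.771,0,-1],[0,0,0,1.943,-4.771,0,-1],[0,0,0,1.943,-4.771,0,-1],[0,0,0,1.943,-4.771,0,-1],[0,0,0,1.943,-4.771,0,-1],[0,0,0,1.943,-4.771,0,-1],[0,0,0,1.943,-4.771,0,-1],[0,0,0,1.943,-4.771,0,-1],[0,0,0,1.943,-4.771,0,-1],[0,0,0,0,0,0,-1],[0,0,0,0,0,0,-1]]'
python3 - <<'E'
from h import *
s=env.state(); print(s["t"],s["eef_pos"],s["tcp_rot"])
p=RS.T@(s["eef_pos"]-O); print("local",p)
c=env.read_camera("scene"); print(theta(c))
c=env.read_camera("wrist"); cv2.imwrite("pics/w.png",c["img"][:,:,::-1]); print([ (q["score"],((w(c,q["centre"])-O)@RS).round(1)) for q in env.find_in(c,"grip")[:2]])
E
```

```text
t: 3.15
eef_pos: [492.2, 109.9, 300.5]
tcp_rot: [3.141, 0.0, 0.051]
ft_force: [-0.7, -0.9, -0.2]
opening: 0.994
grip_force: 0.0
3.15 [492.21441934 109.94033157 300.48685141] [3.14130867e+00 3.83599461e-04 5.14132122e-02]
local [-100.12694214   35.09021719  300.48685141]
(np.float64(-0.29989398683453333), np.float64(2.9122093023255813))
[(0.75, array([-70.3,  32. , 262.4])), (0.62, array([ 40.2,  18.3, 195.9]))]
```

View pics/w.png

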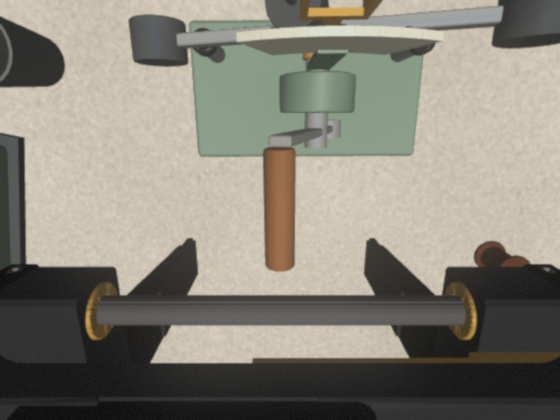

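```bash
python3 -m inch '[[0,0,0,0,0,3.2,-1],[0,0,0,0,0,2.5,-1],[0,0,0,0,0,0.8,-1],[0,0,0,0,0,0,0.5],[0,0,0,0,0,0,1],[0,0,0,0,0,0,1],[0,0,0,0,0,0,1],[0,0,0,0,0,0,1],[0,0,0,0,0,0,1]]'
python3 - <<'E'
from h import *
s=env.state(); p=RS.T@(s["eef_pos"]-O); print(s["t"],"local",p,s["opening"],s["ft_force"],s["moment"])
c=env.read_camera("scene"); print(theta(c)); cv2.imwrite("pics/g.png",cv2.resize(c["img"][160:350,190:380,::-1],(600,600)))
E
```

```text
t: 4.42
eef_pos: [492.5, 110.2, 235.6]
tcp_rot: [3.142, -0.0, 0.051]
ft_force: [0.3, 0.4, 0.1]
opening: 0.427
grip_force: 0.0
4.425 local [-99.81549859  35.32136718 235.64571023] 0.4269368025936214 [0.28415763 0.39589519 0.13708816] [0.02699661 0.04594784 0.06179922]
(np.float64(-0.30003853848771417), np.float64(3.8027131782945736))
```

View pics/g.png

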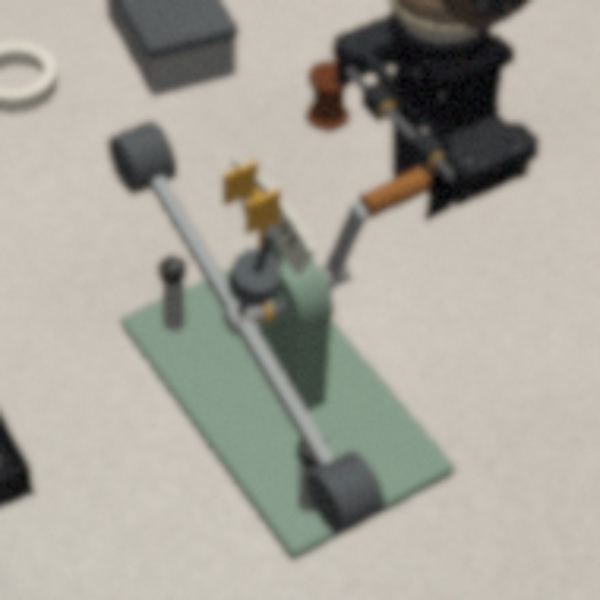

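```bash
cat > step.py <<'E'
import sys,json,os
from h import *
from scipy.optimize import least_squares
n=int(sys.argv[1]); target=float(sys.argv[2]); rate=float(sys.argv[3]); ramp=len(sys.argv)>4 and sys.argv[4]=='ramp'
npic=2; K,D,Cf=.17,.008,.004; H=1/8; dt=1/80
def pos(f): return np.array([-12*np.sin(f),12*np.cos(f)])
S=json.load(open('S.json')) if os.path.exists('S.json') else dict(phi=[[0,-.3]],th=[],s=1.,b=0.,ss=.1,plan=[],cmd=list(pos(-.3)),t=None)
st=env.state()
if S['t'] is not None:
    t=S['t']; S['phi'].append([t,S['phi'][-1][1]])
    for i,(dy,dz) in enumerate(S['plan'][:n]):
        S['cmd']=[S['cmd'][0]-dy,S['cmd'][1]-dz]; t+=H
        S['phi'].append([t,float(-np.arctan2(S['cmd'][0],S['cmd'][1]))])
    if abs(t-st['t'])>.02: print("TIME MISMATCH",t,st['t'])
pm=RS.T@(st['eef_pos']-O); pc=S['phi'][-1][1]
for i in range(npic):
    t0=env.state()['t']; c=env.read_camera("scene"); m,e=theta(c); S['th'].append([t0,float(m),float(e)])
cv2.imwrite(f"pics/z{len(S['th'])}.png",cv2.resize(c["img"][160:350,190:380,::-1],(600,600)))
now=env.state()['t']
ph=np.array(S['phi']+[[now,pc]])
LAG=.02
def sim(th,w,s,b,t0,ts,pt,pv):
    out=[]; I=.052*s; G=.26*s; N=int(round((ts[-1]-t0)/dt)); tt=t0+dt*np.arange(N+1)
    f=np.interp(tt-LAG,pt,pv)+b; fd=np.gradient(f,dt) if N>1 else f*0; T=[th]; W=[w]
    for k in range(N):
        a=(G*np.sin(th)+K*(f[k]-th)+D*(fd[k]-w)-Cf*w)/I
        w+=a*dt; th+=w*dt
        if th<-.3: th=-.3; w=max(w,0.)
        T.append(th); W.append(w)
    return np.interp(ts,tt,T),np.interp(ts,tt,W)
th=np.array(S['th']); th=th[th[:,0]>now-2.6]; t0=th[0,0]
if len(th)>2 and not ramp:
    ts=np.append(th[:,0],now)
    def res(x):
        T,_=sim(x[0],x[1],x[2],x[3],t0,ts,ph[:,0],ph[:,1])
        return np.r_[(T[:-1]-th[:,1])/.004,(x[2]-S['s'])/S['ss'],(x[3]-S['b'])/.008,x[1]/.5]
    r=least_squares(res,[th[0,1],0.0 if len(th)<5 else (th[4,1]-th[0,1])/(th[4,0]-th[0,0]),S['s'],S['b']],diff_step=1e-4,loss='soft_l1'); x=r.x
    T,W=sim(*x,t0,ts,ph[:,0],ph[:,1]); a,w=T[-1],W[-1]
    S['s']=float(x[2]); S['b']=float(x[3]); S['ss']=max(.02,S['ss']*.8)
    print("fit resid",np.round((T[:-1]-th[:,1])[-6:],4))
else: a,w=th[-1,1],0.
print(f"t {now:.2f} theta {a:.4f} w {w:.4f} s {S['s']:.3f} b {S['b']:.4f} phi_cmd {pc:.4f} phi_meas {-np.arctan2(pm[0+1],pm[2]-121):.4f} F {st['ft_force'].round(1)} open {st['opening']:.3f} meas {th[-2:,1].round(4)} err {th[-1,2]:.1f}")
if ramp: pl=np.linspace(pc,target,int(rate)+1)[1:]
else:
    M=20; tk=now+H*np.arange(1,M+1)
    ref=a+np.sign(target-a)*np.minimum(abs(target-a),rate*(tk-now)); vr=np.append(np.diff(ref),0)/H
    tp=np.r_[ph[:,0],tk]
    def cost(f):
        T,W=sim(a,w,S['s'],S['b'],now,tk,tp,np.r_[ph[:,1],f])
        g=np.diff(np.r_[pc,f])
        return np.r_[(T-ref)/.02,3*(T[-4:]-ref[-4:])/.02,(W-vr)/.12,g/.15,np.diff(g)/.2]
    f0=np.full(M,target-np.sin(target)*.26*S['s']/K-S['b'])
    pl=least_squares(cost,f0,diff_step=1e-3,max_nfev=12).x
    T,W=sim(a,w,S['s'],S['b'],now,tk,tp,np.r_[ph[:,1],pl]); print("pred",T.round(3)[:10],"\nw",W.round(3)[:10])
p=np.array(S['cmd']); S['plan']=[]
for f in pl[:10]:
    q=pos(f); d=np.round(p-q,2); p=p-d; S['plan'].append(d.tolist())
S['t']=now; json.dump(S,open('S.json','w'))
print("phi",pl.round(3)[:10]); print(','.join(f"[0,0,0,0,{d[0]:g},{d[1]:g},1]" for d in S['plan']))
E
python3 -m inch '[[0,0,0,0,0,0,1],[0,0,0,0,0,0,1],[0,0,0,0,0,0,1],[0,0,0,0,0,0,1],[0,0,0,0,0,0,1]]'
time python3 step.py 0 0.05 6 ramp
```

```text
t: 5.1
eef_pos: [492.5, 110.1, 235.6]
tcp_rot: [3.141, -0.0, 0.051]
ft_force: [0.3, 0.1, -0.7]
opening: 0.226
grip_force: 30.0
t 5.20 theta -0.3001 w 0.0000 s 1.000 b 0.0000 phi_cmd -0.3000 phi_meas -0.2985 F [ 0.3  0.1 -0.7] open 0.226 meas [-0.3    -0.3001] err 3.7
phi [-0.242 -0.183 -0.125 -0.067 -0.008  0.05 ]
[0,0,0,0,0.67,-0.19,1],[0,0,0,0,0.69,-0.14,1],[0,0,0,0,0.69,-0.11,1],[0,0,0,0,0.7,-0.07,1],[0,0,0,0,0.7,-0.03,1],[0,0,0,0,0.7,0.02,1]
real	0m2.613s
user	0m1.838s
sys	0m0.271s
```

```bash
python3 -m inch '[[0,0,0,0,0.67,-0.19,1],[0,0,0,0,0.69,-0.14,1],[0,0,0,0,0.69,-0.11,1],[0,0,0,0,0.7,-0.07,1],[0,0,0,0,0.7,-0.03,1],[0,0,0,0,0.7,0.02,1]]' | head -1
time python3 step.py 6 -0.056 0.12
```

```text
t: 5.95
fit resid [0.     0.0001 0.0001 0.0001]
t 6.05 theta -0.3000 w 0.0000 s 1.000 b 0.0000 phi_cmd 0.0503 phi_meas 0.0550 F [-1.5  3.4  2.4] open 0.227 meas [-0.3001 -0.3001] err 3.5
pred [-0.3 -0.3 -0.3 -0.3 -0.3 -0.3 -0.3 -0.3 -0.3 -0.3] 
w [0. 0. 0. 0. 0. 0. 0. 0. 0. 0.]
phi [0.05 0.05 0.05 0.05 0.05 0.05 0.05 0.05 0.05 0.05]
[0,0,0,0,0,-0,1],[0,0,0,0,0,-0,1],[0,0,0,0,0,-0,1],[0,0,0,0,0,-0,1],[0,0,0,0,0,-0,1],[0,0,0,0,0,-0,1],[0,0,0,0,0,-0,1],[0,0,0,0,0,-0,1],[0,0,0,0,0,-0,1],[0,0,0,0,0,-0,1]
real	0m2.470s
user	0m1.861s
sys	0m0.192s
```

```bash
sed -i "s/def sim(th,w,s,b,t0,ts,pt,pv):/def sim(th,w,s,b,t0,ts,pt,pv,stop=True):/; s/if th<-.3: th/if stop and th<-.3: th/; s/np.r_\[ph\[:,1\],f\])$/np.r_[ph[:,1],f],False)/; s/max_nfev=12/max_nfev=30/" step.py; grep -n False step.py; python3 step.py 0 -0.056 0.12
```

```text
49:        T,W=sim(a,w,S['s'],S['b'],now,tk,tp,np.r_[ph[:,1],f],False)
fit resid [ 0.      0.0001  0.0001  0.0001  0.0001 -0.0001]
t 6.15 theta -0.3000 w 0.0000 s 1.000 b 0.0000 phi_cmd 0.0503 phi_meas 0.0585 F [-3.6  3.   5.9] open 0.226 meas [-0.3001 -0.2999] err 3.5
pred [-0.299 -0.29  -0.273 -0.25  -0.227 -0.206 -0.187 -0.169 -0.153 -0.136] 
w [0.029 0.104 0.163 0.186 0.18  0.162 0.145 0.135 0.132 0.136]
phi [0.298 0.342 0.266 0.169 0.102 0.074 0.072 0.082 0.091 0.096]
[0,0,0,0,2.92,0.51,1],[0,0,0,0,0.5,0.17,1],[0,0,0,0,-0.87,-0.27,1],[0,0,0,0,-1.14,-0.26,1],[0,0,0,0,-0.79,-0.1,1],[0,0,0,0,-0.34,-0.03,1],[0,0,0,0,-0.02,-0,1],[0,0,0,0,0.11,0,1],[0,0,0,0,0.12,0.01,1],[0,0,0,0,0.06,0.01,1]
```

```bash
python3 -m inch '[[0,0,0,0,2.92,0.51,1],[0,0,0,0,0.5,0.17,1],[0,0,0,0,-0.87,-0.27,1]]' | head -3
python3 step.py 3 -0.056 0.12
```

```text
t: 6.52
eef_pos: [496.0, 42.0, 236.7]
tcp_rot: [3.139, 0.0, 0.05]
fit resid [ 0.0001  0.0001  0.0001 -0.0001 -0.0006 -0.0006]
t 6.62 theta -0.2409 w 0.2584 s 0.935 b 0.0012 phi_cmd 0.2660 phi_meas 0.2775 F [ 1.  -2.6 -1.2] open 0.225 meas [-0.2639 -0.2527] err 5.7
pred [-0.208 -0.184 -0.172 -0.164 -0.158 -0.148 -0.136 -0.121 -0.105 -0.089] 
w [0.24  0.148 0.076 0.05  0.06  0.085 0.11  0.126 0.13  0.121]
phi [-0.055 -0.125 -0.05   0.05   0.113  0.13   0.117  0.089  0.054  0.016]
[0,0,0,0,-3.82,-0.41,1],[0,0,0,0,-0.84,0.08,1],[0,0,0,0,0.91,-0.08,1],[0,0,0,0,1.2,-0,1],[0,0,0,0,0.75,0.06,1],[0,0,0,0,0.21,0.03,1],[0,0,0,0,-0.16,-0.02,1],[0,0,0,0,-0.34,-0.04,1],[0,0,0,0,-0.42,-0.03,1],[0,0,0,0,-0.46,-0.01,1]
```

```bash
sed -i "s#g/.15,np.diff(g)/.2#g/.1,np.diff(g)/.1#" step.py; python3 -m inch '[[0,0,0,0,-3.82,-0.41,1],[0,0,0,0,-0.84,0.08,1],[0,0,0,0,0.91,-0.08,1],[0,0,0,0,1.2,0,1]]' | head -2
python3 step.py 4 -0.056 0.12
```

```text
t: 7.12
eef_pos: [494.4, 68.2, 240.7]
fit resid [ 0.0001 -0.0001  0.0016  0.0023  0.0007 -0.0015]
t 7.22 theta -0.1430 w 0.0739 s 0.921 b 0.0030 phi_cmd 0.0503 phi_meas 0.0560 F [-1.4  4.4  0.9] open 0.224 meas [-0.1512 -0.1452] err 10.9
pred [-0.133 -0.121 -0.106 -0.09  -0.076 -0.065 -0.058 -0.055 -0.054 -0.054] 
w [ 0.085  0.11   0.126  0.124  0.104  0.072  0.041  0.016  0.001 -0.006]
phi [ 0.106  0.11   0.074  0.023 -0.022 -0.044 -0.043 -0.028 -0.008  0.009]
[0,0,0,0,0.66,0.05,1],[0,0,0,0,0.06,0.01,1],[0,0,0,0,-0.43,-0.04,1],[0,0,0,0,-0.62,-0.03,1],[0,0,0,0,-0.53,-0,1],[0,0,0,0,-0.28,0.01,1],[0,0,0,0,0.02,-0,1],[0,0,0,0,0.19,-0.01,1],[0,0,0,0,0.23,-0.01,1],[0,0,0,0,0.21,0,1]
```

Tracking well; 5 rows per cycle now.

```bash
python3 -m inch '[[0,0,0,0,0.66,0.05,1],[0,0,0,0,0.06,0.01,1],[0,0,0,0,-0.43,-0.04,1],[0,0,0,0,-0.62,-0.03,1],[0,0,0,0,-0.53,0,1]]' | head -2
python3 step.py 5 -0.056 0.12
```

```text
t: 7.85
eef_pos: [494.7, 77.4, 241.0]
fit resid [-0.0004  0.0004  0.0035  0.002  -0.0005 -0.001 ]
t 7.95 theta -0.0453 w 0.1162 s 0.902 b 0.0042 phi_cmd -0.0214 phi_meas -0.0202 F [ 0.7 -3.6  0. ] open 0.222 meas [-0.0571 -0.0502] err 15.8
pred [-0.033 -0.029 -0.031 -0.038 -0.046 -0.052 -0.056 -0.057 -0.058 -0.057] 
w [ 0.071  0.008 -0.04  -0.06  -0.057 -0.041 -0.023 -0.008  0.001  0.005]
phi [-0.119 -0.129 -0.08  -0.018  0.029  0.052  0.054  0.045  0.033  0.022]
[0,0,0,0,-1.17,0.08,1],[0,0,0,0,-0.11,0.01,1],[0,0,0,0,0.58,-0.06,1],[0,0,0,0,0.74,-0.03,1],[0,0,0,0,0.57,-0,1],[0,0,0,0,0.27,0.01,1],[0,0,0,0,0.03,0,1],[0,0,0,0,-0.11,-0,1],[0,0,0,0,-0.15,-0.01,1],[0,0,0,0,-0.13,-0,1]
```

```bash
python3 -m inch '[[0,0,0,0,-1.17,0.08,1],[0,0,0,0,-0.11,0.01,1],[0,0,0,0,0.58,-0.06,1],[0,0,0,0,0.74,-0.03,1]]' | head -2
python3 step.py 4 -0.056 0.12; ls pics
```

```text
t: 8.45
eef_pos: [494.2, 77.4, 241.2]
fit resid [ 0.0024  0.0009 -0.0014 -0.0018  0.0005  0.0004]
t 8.55 theta -0.0405 w -0.0553 s 0.915 b 0.0080 phi_cmd -0.0180 phi_meas -0.0210 F [1.1 3.8 1.9] open 0.225 meas [-0.0358 -0.0382] err 16.5
pred [-0.048 -0.053 -0.057 -0.058 -0.058 -0.057 -0.057 -0.056 -0.056 -0.056] 
w [-0.054 -0.038 -0.02  -0.005  0.003  0.006  0.006  0.004  0.002  0.   ]
phi [0.027 0.05  0.052 0.043 0.029 0.019 0.012 0.01  0.01  0.011]
[0,0,0,0,0.54,-0,1],[0,0,0,0,0.28,0.01,1],[0,0,0,0,0.02,0,1],[0,0,0,0,-0.11,-0.01,1],[0,0,0,0,-0.16,-0,1],[0,0,0,0,-0.13,-0,1],[0,0,0,0,-0.08,-0.01,1],[0,0,0,0,-0.03,0,1],[0,0,0,0,0.01,0,1],[0,0,0,0,0.01,0,1]
crop.png
g.png
m.png
scene0.png
side0.png
w.png
z10.png
z12.png
z14.png
z2.png
z4.png
z6.png
z8.png
```

```bash
python3 -m inch '[[0,0,0,0,0.54,0,1],[0,0,0,0,0.28,0.01,1],[0,0,0,0,0.02,0,1],[0,0,0,0,-0.11,-0.01,1],[0,0,0,0,-0.16,0,1]]' | head -2
python3 step.py 5 -0.056 0.12; python3 - <<'E'
import cv2
im=cv2.imread("pics/z16.png"); cv2.imwrite("pics/gate.png",cv2.resize(im[100:350,130:380],(600,600)))
E
```

```text
t: 9.18
eef_pos: [494.1, 70.9, 240.9]
fit resid [-0.0012 -0.0015  0.0014  0.0013 -0.0004 -0.0002]
t 9.28 theta -0.0559 w 0.0088 s 0.916 b 0.0076 phi_cmd 0.0295 phi_meas 0.0335 F [-2.8 -2.7  6.2] open 0.226 meas [-0.0561 -0.0561] err 15.6
pred [-0.055 -0.054 -0.054 -0.054 -0.055 -0.055 -0.056 -0.056 -0.056 -0.056] 
w [ 0.01   0.005 -0.001 -0.005 -0.006 -0.005 -0.003 -0.001 -0.     0.   ]
phi [0.009 0.001 0.002 0.008 0.013 0.017 0.018 0.018 0.017 0.016]
[0,0,0,0,-0.24,-0.01,1],[0,0,0,0,-0.1,0,1],[0,0,0,0,0.02,0,1],[0,0,0,0,0.06,0,1],[0,0,0,0,0.07,0.01,1],[0,0,0,0,0.04,-0,1],[0,0,0,0,0.02,-0,1],[0,0,0,0,-0.01,-0,1],[0,0,0,0,-0.01,-0,1],[0,0,0,0,-0.01,-0,1]
```

View pics/gate.png

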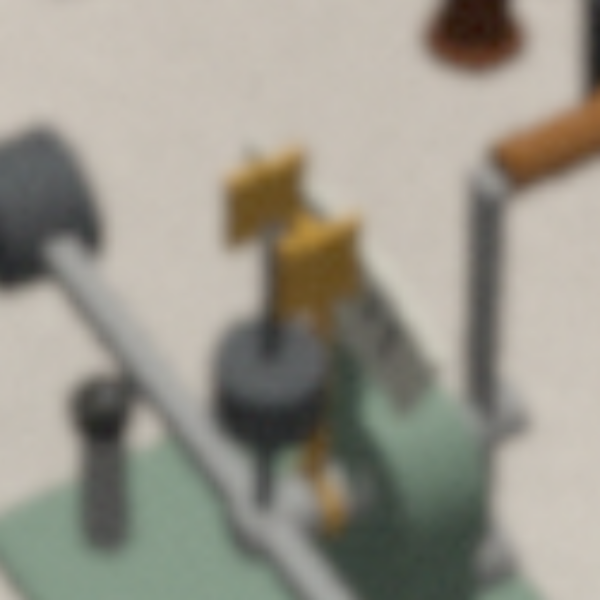

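```bash
python3 -m inch '[[0,0,0,0,-0.24,-0.01,1],[0,0,0,0,-0.1,0,1],[0,0,0,0,0.02,0,1],[0,0,0,0,0.06,0,1],[0,0,0,0,0.07,0.01,1]]' | head -2
python3 step.py 5 -0.06 0.12
```

```text
t: 9.9
eef_pos: [494.2, 73.1, 240.9]
fit resid [ 0.0009  0.0008 -0.0008 -0.0005  0.0002  0.0001]
t 10.00 theta -0.0528 w 0.0002 s 0.917 b 0.0090 phi_cmd 0.0137 phi_meas 0.0150 F [-4.  -2.   6.3] open 0.227 meas [-0.0529 -0.0529] err 15.8
pred [-0.053 -0.054 -0.055 -0.057 -0.058 -0.059 -0.06  -0.06  -0.06  -0.06 ] 
w [-0.003 -0.009 -0.013 -0.013 -0.011 -0.007 -0.003 -0.001  0.     0.001]
phi [-0.    -0.001  0.006  0.015  0.021  0.023  0.022  0.02   0.017  0.016]
[0,0,0,0,-0.17,-0.01,1],[0,0,0,0,-0.01,0,1],[0,0,0,0,0.09,0,1],[0,0,0,0,0.11,0.01,1],[0,0,0,0,0.07,-0,1],[0,0,0,0,0.02,-0,1],[0,0,0,0,-0.01,-0,1],[0,0,0,0,-0.03,-0,1],[0,0,0,0,-0.02,-0,1],[0,0,0,0,-0.02,-0,1]
```

Very stable; use 8-row cycles.

```bash
python3 -m inch '[[0,0,0,0,-0.17,-0.01,1],[0,0,0,0,-0.01,0,1],[0,0,0,0,0.09,0,1],[0,0,0,0,0.11,0.01,1],[0,0,0,0,0.07,0,1],[0,0,0,0,0.02,0,1],[0,0,0,0,-0.01,0,1],[0,0,0,0,-0.03,0,1]]' | head -2
python3 step.py 8 -0.06 0.12
```

```text
t: 11.0
eef_pos: [494.3, 72.5, 240.9]
fit resid [-0.0001  0.0002 -0.0001 -0.0002  0.0003 -0.0002]
t 11.10 theta -0.0677 w -0.0103 s 0.917 b 0.0078 phi_cmd 0.0195 phi_meas 0.0202 F [-3.8  0.8  2.5] open 0.222 meas [-0.0669 -0.067 ] err 15.0
pred [-0.069 -0.068 -0.067 -0.065 -0.063 -0.061 -0.06  -0.06  -0.06  -0.06 ] 
w [-0.004  0.007  0.015  0.018  0.015  0.01   0.005  0.002 -0.    -0.001]
phi [0.043 0.045 0.034 0.02  0.01  0.006 0.006 0.009 0.013 0.015]
[0,0,0,0,0.28,0,1],[0,0,0,0,0.02,0.01,1],[0,0,0,0,-0.13,-0.01,1],[0,0,0,0,-0.16,-0,1],[0,0,0,0,-0.12,-0.01,1],[0,0,0,0,-0.05,0,1],[0,0,0,0,0,0,1],[0,0,0,0,0.04,0,1],[0,0,0,0,0.04,0,1],[0,0,0,0,0.03,0.01,1]
```

```bash
python3 -m inch '[[0,0,0,0,0.28,0,1],[0,0,0,0,0.02,0.01,1],[0,0,0,0,-0.13,-0.01,1],[0,0,0,0,-0.16,0,1],[0,0,0,0,-0.12,-0.01,1],[0,0,0,0,-0.05,0,1],[0,0,0,0,0,0,1],[0,0,0,0,0.04,0,1]]' | head -2
python3 step.py 8 -0.06 0.12
```

```text
t: 12.1
eef_pos: [494.3, 72.9, 241.0]
fit resid [ 0.0001 -0.      0.0002 -0.0004  0.0005 -0.0004]
t 12.20 theta -0.0641 w -0.0073 s 0.918 b 0.0071 phi_cmd 0.0095 phi_meas 0.0164 F [-4.  -2.6  3.3] open 0.225 meas [-0.064  -0.0633] err 15.1
pred [-0.065 -0.065 -0.064 -0.063 -0.062 -0.061 -0.06  -0.06  -0.06  -0.06 ] 
w [-0.005  0.002  0.008  0.011  0.01   0.007  0.004  0.002 -0.    -0.001]
phi [0.031 0.037 0.031 0.022 0.015 0.011 0.011 0.012 0.014 0.016]
[0,0,0,0,0.26,0.01,1],[0,0,0,0,0.07,0,1],[0,0,0,0,-0.07,-0,1],[0,0,0,0,-0.11,-0,1],[0,0,0,0,-0.09,-0,1],[0,0,0,0,-0.04,-0.01,1],[0,0,0,0,-0.01,0,1],[0,0,0,0,0.02,0,1],[0,0,0,0,0.03,0.01,1],[0,0,0,0,0.02,-0,1]
```

```bash
python3 -m inch '[[0,0,0,0,0.26,0.01,1],[0,0,0,0,0.07,0,1],[0,0,0,0,-0.07,0,1],[0,0,0,0,-0.11,0,1],[0,0,0,0,-0.09,0,1],[0,0,0,0,-0.04,-0.01,1],[0,0,0,0,-0.01,0,1],[0,0,0,0,0.02,0,1]]' | head -2
python3 step.py 8 -0.062 0.12
```

```text
t: 13.2
eef_pos: [494.3, 72.7, 241.0]
fit resid [ 0.0003 -0.0005  0.0006 -0.0001  0.     -0.0002]
t 13.30 theta -0.0450 w 0.0223 s 0.916 b 0.0097 phi_cmd 0.0120 phi_meas 0.0183 F [-4.9 -3.1  4. ] open 0.226 meas [-0.0472 -0.0459] err 16.0
pred [-0.043 -0.043 -0.047 -0.052 -0.056 -0.06  -0.062 -0.063 -0.063 -0.063] 
w [ 0.009 -0.016 -0.034 -0.039 -0.034 -0.023 -0.012 -0.004  0.001  0.003]
phi [-0.042 -0.048 -0.024  0.006  0.028  0.038  0.037  0.031  0.024  0.018]
[0,0,0,0,-0.65,0.01,1],[0,0,0,0,-0.07,0.01,1],[0,0,0,0,0.29,-0.01,1],[0,0,0,0,0.36,-0.01,1],[0,0,0,0,0.27,0.01,1],[0,0,0,0,0.11,0,1],[0,0,0,0,-0.01,0,1],[0,0,0,0,-0.07,-0,1],[0,0,0,0,-0.09,-0,1],[0,0,0,0,-0.07,-0,1]
```

```bash
python3 -m inch '[[0,0,0,0,-0.65,0.01,1],[0,0,0,0,-0.07,0.01,1],[0,0,0,0,0.29,-0.01,1],[0,0,0,0,0.36,-0.01,1],[0,0,0,0,0.27,0.01,1],[0,0,0,0,0.11,0,1]]' | head -2
python3 step.py 6 -0.062 0.12
```

```text
t: 14.05
eef_pos: [494.8, 70.2, 241.1]
fit resid [ 0.0003 -0.0004  0.0002  0.0001  0.     -0.0001]
t 14.15 theta -0.0568 w -0.0059 s 0.916 b 0.0109 phi_cmd 0.0378 phi_meas 0.0392 F [0.7 3.6 3.6] open 0.224 meas [-0.0558 -0.0563] err 15.6
pred [-0.057 -0.057 -0.058 -0.059 -0.06  -0.061 -0.062 -0.062 -0.062 -0.062] 
w [-0.001 -0.004 -0.008 -0.009 -0.008 -0.006 -0.004 -0.002 -0.     0.   ]
phi [0.013 0.003 0.005 0.01  0.016 0.019 0.019 0.018 0.016 0.015]
[0,0,0,0,-0.3,-0,1],[0,0,0,0,-0.12,-0.01,1],[0,0,0,0,0.02,0,1],[0,0,0,0,0.07,0,1],[0,0,0,0,0.06,0.01,1],[0,0,0,0,0.04,-0,1],[0,0,0,0,0.01,-0,1],[0,0,0,0,-0.02,-0,1],[0,0,0,0,-0.02,-0,1],[0,0,0,0,-0.01,-0,1]
```

```bash
python3 -m inch '[[0,0,0,0,-0.3,0,1],[0,0,0,0,-0.12,-0.01,1],[0,0,0,0,0.02,0,1],[0,0,0,0,0.07,0,1],[0,0,0,0,0.06,0.01,1],[0,0,0,0,0.04,0,1],[0,0,0,0,0.01,0,1]]' | head -2
python3 step.py 7 -0.062 0.12
```

```text
t: 15.02
eef_pos: [494.7, 72.5, 241.1]
fit resid [ 0.      0.0002 -0.0002 -0.0005  0.      0.0002]
t 15.12 theta -0.0737 w -0.0208 s 0.917 b 0.0082 phi_cmd 0.0195 phi_meas 0.0203 F [ 3.2 -0.2  5.2] open 0.226 meas [-0.0716 -0.0728] err 14.6
pred [-0.076 -0.076 -0.073 -0.07  -0.066 -0.064 -0.062 -0.061 -0.061 -0.062] 
w [-0.01   0.01   0.024  0.029  0.025  0.017  0.009  0.003 -0.001 -0.002]
phi [0.061 0.066 0.048 0.025 0.008 0.    0.    0.005 0.01  0.015]
[0,0,0,0,0.5,0.02,1],[0,0,0,0,0.06,0,1],[0,0,0,0,-0.22,-0.01,1],[0,0,0,0,-0.28,-0.01,1],[0,0,0,0,-0.2,-0.01,1],[0,0,0,0,-0.09,0,1],[0,0,0,0,0,0,1],[0,0,0,0,0.05,0,1],[0,0,0,0,0.07,0,1],[0,0,0,0,0.05,0.01,1]
```

```bash
python3 -m inch '[[0,0,0,0,0.5,0.02,1],[0,0,0,0,0.06,0,1],[0,0,0,0,-0.22,-0.01,1],[0,0,0,0,-0.28,-0.01,1],[0,0,0,0,-0.2,-0.01,1],[0,0,0,0,-0.09,0,1]]' | head -2
python3 step.py 6 -0.062 0.12
```

```text
t: 15.88
eef_pos: [494.3, 74.4, 241.1]
fit resid [ 0.0002 -0.0001 -0.0002 -0.0002  0.0003 -0.0002]
t 15.97 theta -0.0690 w -0.0004 s 0.918 b 0.0066 phi_cmd 0.0003 phi_meas 0.0039 F [ 1.2 -4.4  5.7] open 0.225 meas [-0.0696 -0.0689] err 14.7
pred [-0.069 -0.069 -0.068 -0.066 -0.064 -0.063 -0.062 -0.062 -0.062 -0.062] 
w [-0.002  0.005  0.012  0.014  0.013  0.009  0.005  0.002 -0.    -0.001]
phi [0.03  0.039 0.034 0.023 0.015 0.011 0.01  0.012 0.015 0.017]
[0,0,0,0,0.36,0.01,1],[0,0,0,0,0.11,0,1],[0,0,0,0,-0.07,0,1],[0,0,0,0,-0.13,-0,1],[0,0,0,0,-0.1,-0,1],[0,0,0,0,-0.05,-0.01,1],[0,0,0,0,-0,0,1],[0,0,0,0,0.02,0,1],[0,0,0,0,0.03,0.01,1],[0,0,0,0,0.03,-0,1]
```

```bash
python3 -m inch '[[0,0,0,0,0.36,0.01,1],[0,0,0,0,0.11,0,1],[0,0,0,0,-0.07,0,1],[0,0,0,0,-0.13,0,1],[0,0,0,0,-0.1,0,1],[0,0,0,0,-0.05,-0.01,1]]' | head -2
python3 step.py 6 -0.062 0.12
```

```text
t: 16.73
eef_pos: [494.3, 73.3, 241.0]
fit resid [ 0.     -0.      0.0002 -0.0003  0.0002 -0.0001]
t 16.82 theta -0.0639 w 0.0033 s 0.919 b 0.0062 phi_cmd 0.0103 phi_meas 0.0138 F [ 2.2 -2.2  4.6] open 0.226 meas [-0.0645 -0.064 ] err 15.0
pred [-0.064 -0.063 -0.063 -0.063 -0.063 -0.062 -0.062 -0.062 -0.062 -0.062] 
w [ 0.001  0.002  0.002  0.003  0.003  0.002  0.001  0.     0.    -0.   ]
phi [0.018 0.021 0.021 0.02  0.018 0.017 0.017 0.018 0.018 0.019]
[0,0,0,0,0.09,0.01,1],[0,0,0,0,0.04,-0,1],[0,0,0,0,0,-0,1],[0,0,0,0,-0.02,-0,1],[0,0,0,0,-0.02,-0,1],[0,0,0,0,-0.01,-0,1],[0,0,0,0,0,-0,1],[0,0,0,0,0.01,-0,1],[0,0,0,0,0,-0,1],[0,0,0,0,0.01,-0,1]
```

```bash
python3 -m inch '[[0,0,0,0,0.09,0.01,1],[0,0,0,0,0.04,0,1],[0,0,0,0,0,0,1],[0,0,0,0,-0.02,0,1],[0,0,0,0,-0.02,0,1],[0,0,0,0,-0.01,0,1]]' | head -2
python3 step.py 6 -0.28 0.08
```

```text
t: 17.58
eef_pos: [494.4, 72.7, 241.0]
fit resid [ 0.0003 -0.0004  0.0002  0.      0.     -0.0001]
t 17.68 theta -0.0600 w 0.0047 s 0.918 b 0.0069 phi_cmd 0.0170 phi_meas 0.0186 F [ 0.7 -0.6  6. ] open 0.224 meas [-0.0605 -0.0601] err 15.3
pred [-0.06  -0.065 -0.075 -0.088 -0.103 -0.117 -0.129 -0.141 -0.151 -0.161] 
w [-0.017 -0.058 -0.094 -0.112 -0.115 -0.107 -0.096 -0.087 -0.08  -0.077]
phi [-0.063 -0.08  -0.051 -0.008  0.03   0.052  0.061  0.062  0.059  0.056]
[0,0,0,0,-0.96,0.02,1],[0,0,0,0,-0.2,0.01,1],[0,0,0,0,0.34,-0.02,1],[0,0,0,0,0.52,-0.02,1],[0,0,0,0,0.45,0.01,1],[0,0,0,0,0.27,0.01,1],[0,0,0,0,0.11,0.01,1],[0,0,0,0,0.01,-0,1],[0,0,0,0,-0.04,-0.01,1],[0,0,0,0,-0.03,0,1]
```

```bash
python3 -m inch '[[0,0,0,0,-0.96,0.02,1],[0,0,0,0,-0.2,0.01,1],[0,0,0,0,0.34,-0.02,1],[0,0,0,0,0.52,-0.02,1],[0,0,0,0,0.45,0.01,1],[0,0,0,0,0.27,0.01,1]]' | head -2
python3 step.py 6 -0.28 0.07
```

```text
t: 18.42
eef_pos: [494.1, 68.3, 240.6]
fit resid [-0.0001 -0.0003  0.0003  0.0003  0.     -0.0002]
t 18.52 theta -0.1240 w -0.0960 s 0.918 b 0.0076 phi_cmd 0.0520 phi_meas 0.0549 F [-1.5  5.2  4.6] open 0.228 meas [-0.1142 -0.119 ] err 12.2
pred [-0.135 -0.145 -0.154 -0.162 -0.169 -0.177 -0.185 -0.194 -0.202 -0.211] 
w [-0.086 -0.074 -0.065 -0.062 -0.062 -0.064 -0.066 -0.068 -0.07  -0.071]
phi [0.067 0.069 0.064 0.057 0.053 0.052 0.055 0.059 0.064 0.067]
[0,0,0,0,0.18,0.01,1],[0,0,0,0,0.03,0,1],[0,0,0,0,-0.07,-0,1],[0,0,0,0,-0.08,-0.01,1],[0,0,0,0,-0.05,0,1],[0,0,0,0,-0.01,0,1],[0,0,0,0,0.04,0,1],[0,0,0,0,0.05,0.01,1],[0,0,0,0,0.05,-0,1],[0,0,0,0,0.04,0,1]
```

```bash
python3 -m inch '[[0,0,0,0,0.18,0.01,1],[0,0,0,0,0.03,0,1],[0,0,0,0,-0.07,0,1],[0,0,0,0,-0.08,-0.01,1],[0,0,0,0,-0.05,0,1],[0,0,0,0,-0.01,0,1]]' | head -2
python3 step.py 6 -0.28 0.06
```

```text
t: 19.27
eef_pos: [494.2, 68.2, 240.6]
fit resid [-0.      0.      0.0001 -0.0001 -0.0002  0.0002]
t 19.38 theta -0.1821 w -0.0636 s 0.918 b 0.0078 phi_cmd 0.0520 phi_meas 0.0556 F [-5.8  1.2  3.4] open 0.225 meas [-0.1756 -0.1791] err 9.2
pred [-0.19  -0.198 -0.206 -0.213 -0.22  -0.227 -0.235 -0.243 -0.251 -0.258] 
w [-0.064 -0.062 -0.059 -0.058 -0.058 -0.059 -0.061 -0.063 -0.063 -0.061]
phi [0.065 0.072 0.074 0.073 0.072 0.072 0.074 0.078 0.086 0.096]
[0,0,0,0,0.15,0.01,1],[0,0,0,0,0.09,0,1],[0,0,0,0,0.02,0.01,1],[0,0,0,0,-0,-0,1],[0,0,0,0,-0.02,-0,1],[0,0,0,0,0,-0,1],[0,0,0,0,0.03,-0,1],[0,0,0,0,0.05,0,1],[0,0,0,0,0.08,0.01,1],[0,0,0,0,0.13,0.01,1]
```

```bash
python3 -m inch '[[0,0,0,0,0.15,0.01,1],[0,0,0,0,0.09,0,1],[0,0,0,0,0.02,0.01,1],[0,0,0,0,0,0,1],[0,0,0,0,-0.02,0,1]]' | head -2
python3 step.py 5 -0.288 0.04
```

```text
t: 20.0
eef_pos: [494.3, 66.2, 240.6]
fit resid [ 0.0002 -0.     -0.0002  0.0001 -0.0005  0.0004]
t 20.10 theta -0.2260 w -0.0593 s 0.918 b 0.0078 phi_cmd 0.0721 phi_meas 0.0730 F [-5.7  2.7  5.2] open 0.224 meas [-0.2197 -0.2235] err 7.4
pred [-0.233 -0.24  -0.245 -0.249 -0.253 -0.257 -0.262 -0.267 -0.272 -0.277] 
w [-0.055 -0.045 -0.037 -0.032 -0.032 -0.035 -0.038 -0.041 -0.041 -0.038]
phi [0.097 0.105 0.101 0.093 0.086 0.082 0.083 0.088 0.096 0.105]
[0,0,0,0,0.29,0.02,1],[0,0,0,0,0.1,0.01,1],[0,0,0,0,-0.04,-0,1],[0,0,0,0,-0.1,-0.01,1],[0,0,0,0,-0.09,-0.01,1],[0,0,0,0,-0.04,-0.01,1],[0,0,0,0,0.01,0.01,1],[0,0,0,0,0.06,0,1],[0,0,0,0,0.09,0.01,1],[0,0,0,0,0.11,0.01,1]
```

```bash
python3 -m inch '[[0,0,0,0,0.29,0.02,1],[0,0,0,0,0.1,0.01,1],[0,0,0,0,-0.04,0,1],[0,0,0,0,-0.1,-0.01,1],[0,0,0,0,-0.09,-0.01,1]]' | head -2
python3 step.py 5 -0.292 0.03
```

```text
t: 20.72
eef_pos: [494.5, 64.2, 240.3]
fit resid [-0.0001  0.0003 -0.0006  0.0003  0.0005 -0.0004]
t 20.82 theta -0.2575 w -0.0359 s 0.919 b 0.0076 phi_cmd 0.0854 phi_meas 0.0893 F [-6.  -0.5  3.3] open 0.224 meas [-0.2544 -0.2553] err 5.7
pred [-0.262 -0.266 -0.27  -0.274 -0.277 -0.281 -0.284 -0.287 -0.29  -0.291] 
w [-0.035 -0.033 -0.03  -0.029 -0.029 -0.028 -0.026 -0.022 -0.016 -0.01 ]
phi [0.096 0.1   0.099 0.098 0.098 0.101 0.106 0.112 0.117 0.117]
[0,0,0,0,0.12,0.01,1],[0,0,0,0,0.05,0,1],[0,0,0,0,-0,0,1],[0,0,0,0,-0.02,0,1],[0,0,0,0,0,0,1],[0,0,0,0,0.04,0.01,1],[0,0,0,0,0.06,0,1],[0,0,0,0,0.07,0.01,1],[0,0,0,0,0.05,0.01,1],[0,0,0,0,0.01,-0,1]
```

```bash
python3 -m inch '[[0,0,0,0,0.12,0.01,1],[0,0,0,0,0.05,0,1],[0,0,0,0,0,0,1],[0,0,0,0,-0.02,0,1],[0,0,0,0,0,0,1]]' | head -2
python3 step.py 5 -0.304 0.02
```

```text
t: 21.45
eef_pos: [494.6, 63.0, 240.2]
fit resid [-0.0008  0.0001  0.0007 -0.0001  0.0002 -0.0004]
t 21.55 theta -0.2786 w -0.0260 s 0.918 b 0.0077 phi_cmd 0.0980 phi_meas 0.0996 F [-4.8  1.9  3.5] open 0.228 meas [-0.2762 -0.2769] err 4.5
pred [-0.282 -0.285 -0.287 -0.289 -0.292 -0.294 -0.297 -0.299 -0.3   -0.3  ] 
w [-0.024 -0.022 -0.019 -0.018 -0.019 -0.019 -0.019 -0.018  0.001  0.005]
phi [0.104 0.106 0.105 0.103 0.102 0.103 0.105 0.11  0.114 0.117]
[0,0,0,0,0.08,0.01,1],[0,0,0,0,0.02,0,1],[0,0,0,0,-0.02,0,1],[0,0,0,0,-0.02,-0,1],[0,0,0,0,-0.01,-0,1],[0,0,0,0,0,-0,1],[0,0,0,0,0.04,0,1],[0,0,0,0,0.05,0.01,1],[0,0,0,0,0.05,0,1],[0,0,0,0,0.03,0.01,1]
```

```bash
python3 -m inch '[[0,0,0,0,0.08,0.01,1],[0,0,0,0,0.02,0,1],[0,0,0,0,-0.02,0,1],[0,0,0,0,-0.02,0,1],[0,0,0,0,-0.01,0,1]]' | head -2
python3 step.py 5 -0.306 0.02
```

```text
t: 22.18
eef_pos: [494.6, 62.6, 240.2]
fit resid [ 0.0006 -0.0002  0.0001 -0.0005 -0.0003  0.0004]
t 22.27 theta -0.2938 w -0.0188 s 0.918 b 0.0079 phi_cmd 0.1022 phi_meas 0.1031 F [-5.6  2.2  4.1] open 0.226 meas [-0.2916 -0.2933] err 3.8
pred [-0.296 -0.299 -0.3   -0.3   -0.299 -0.298 -0.296 -0.293 -0.291 -0.288] 
w [-0.019 -0.02   0.001  0.004  0.008  0.013  0.017  0.021  0.023  0.025]
phi [0.102 0.105 0.11  0.115 0.118 0.118 0.116 0.113 0.111 0.109]
[0,0,0,0,0,-0,1],[0,0,0,0,0.04,0,1],[0,0,0,0,0.06,0.01,1],[0,0,0,0,0.06,0,1],[0,0,0,0,0.03,0.01,1],[0,0,0,0,-0,-0,1],[0,0,0,0,-0.03,-0.01,1],[0,0,0,0,-0.03,0,1],[0,0,0,0,-0.03,-0,1],[0,0,0,0,-0.02,-0,1]
```

```bash
python3 -m inch '[[0,0,0,0,0,0,1],[0,0,0,0,0.04,0,1]]' | head -2
python3 step.py 2 -0.3 10 ramp
```

```text
t: 22.52
eef_pos: [494.6, 62.3, 240.2]
t 22.62 theta -0.2999 w 0.0000 s 0.918 b 0.0079 phi_cmd 0.1055 phi_meas 0.1058 F [-4.9  3.6  4. ] open 0.223 meas [-0.3    -0.2999] err 3.5
phi [ 0.065  0.024 -0.016 -0.057 -0.097 -0.138 -0.178 -0.219 -0.259 -0.3  ]
[0,0,0,0,-0.48,-0.04,1],[0,0,0,0,-0.49,-0.02,1],[0,0,0,0,-0.49,-0,1],[0,0,0,0,-0.48,0.01,1],[0,0,0,0,-0.49,0.04,1],[0,0,0,0,-0.48,0.06,1],[0,0,0,0,-0.48,0.07,1],[0,0,0,0,-0.48,0.1,1],[0,0,0,0,-0.47,0.12,1],[0,0,0,0,-0.47,0.13,1]
```

```bash
python3 -m inch '[[0,0,0,0,-0.48,-0.04,1],[0,0,0,0,-0.49,-0.02,1],[0,0,0,0,-0.49,0,1],[0,0,0,0,-0.48,0.01,1],[0,0,0,0,-0.49,0.04,1],[0,0,0,0,-0.48,0.06,1],[0,0,0,0,-0.48,0.07,1],[0,0,0,0,-0.48,0.1,1],[0,0,0,0,-0.47,0.12,1],[0,0,0,0,-0.47,0.13,1],[0,0,0,0,0,0,1],[0,0,0,0,0,0,1],[0,0,0,0,0,0,0.4],[0,0,0,0,0,0,0.4],[0,0,0,0,0,0,-1],[0,0,0,0,0,0,-1],[0,0,0,0,0,0,-1],[0,0,0,0,0,0,-1],[0,0,0,0,0,0,-1],[0,0,0,0,0,0,-1]]'
python3 -m inch '[[0,0,0,0,0,0,-1],[0,0,0,0,0,0,-1],[0,0,0,0,0,-1,-1],[0,0,0,0,0,-2.5,-1],[0,0,0,0,0,-4,-1],[0,0,0,0,0,-4,-1],[0,0,0,-2,0,-2,-1],[0,0,0,-2,0,0,-1],[0,0,0,0,0,0,-1],[0,0,0,0,0,0,-1]]'
python3 - <<'E'
from h import *
c=env.read_camera("scene"); print(theta(c)); cv2.imwrite("pics/end.png",cv2.resize(c["img"][160:350,190:380,::-1],(600,600)))
E
```

```text
t: 25.12
eef_pos: [492.5, 110.2, 235.6]
tcp_rot: [3.142, -0.0, 0.051]
ft_force: [0.1, 0.4, 0.4]
opening: 0.87
grip_force: 0.0
t: 26.38
eef_pos: [453.0, 108.2, 370.8]
tcp_rot: [3.142, -0.0, 0.051]
ft_force: [0.5, 0.3, 0.6]
opening: 1.002
grip_force: 0.0
(np.float64(-0.30003818185931413), np.float64(0.7591085271317829))
```

View pics/end.png

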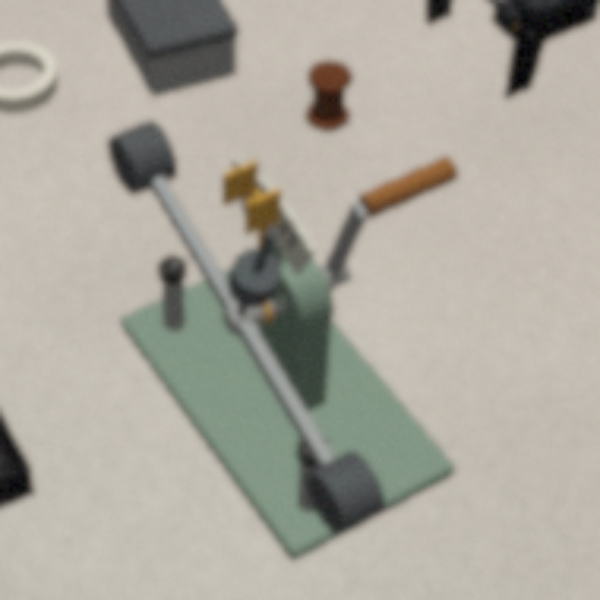

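The picture shows the rocker back on its rest, with the lower weight at (345,490). The handle is free at (410,185), the fork is unmoved and the gripper is clear.

```bash
python3 -c "
from cell import env
print(env.job_done())"
```

```text
the job is handed in; nothing more can be done
None
```

The job is handed in at about 26 s on the robot's clock: by camera, the pointer stayed between the prongs for about 9 s (at least 7 needed), then the rocker touched down on its starting rest at about 0.02 rad/s and the handle was let go with the spring relaxed.

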